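# Put the lids back on the tea things

### The job

The tea things have been washed and dried: put each lid back on the vessel it belongs to, the small blue lid on the teapot, the large blue lid on the sugar bowl, the wooden lid on the tea caddy and the white cover on the butter tray, so that every one sits flat and fully home. Set the lids down gently rather than dropping them, leave the vessels standing where they are, and do not disturb the pepper mill or the salt shaker.

Things in the scene. Friction and masses are not known exactly. Their poses are not given: they have to be found in the camera images.
- teapot_lid: Small round blue ceramic lid, 72 mm across, 48 mm high, lying knob up. Origin: centre of the underside of its white plug; z up. Plug round, 12 mm high, tapering from 50 mm across at the top to 38 at the bottom; flange and low dome at heights 12 to 22; round knob 22 mm across at heights 22 to 48, gripped from above. 0.07 kg.
- sugar_lid: Large round blue ceramic lid, 102 mm across, 48 mm high, lying knob up. Origin: centre of the underside of its white plug; z up. Plug round, 12 mm high, tapering from 80 mm across at the top to 68 at the bottom; flange and low dome at heights 12 to 22; round knob 26 mm across at heights 22 to 48, gripped from above. 0.11 kg.
- caddy_lid: Square wooden lid, 88 x 88 mm, 50 mm high, lying knob up. Origin: centre of the underside of its white plug; z up, x and y along the sides. Plug square, 12 mm high, tapering from 72 mm at the top to 60 at the bottom; wooden plate at heights 12 to 24; round knob 25 mm across at heights 24 to 50, gripped from above. Fits in any quarter turn. 0.09 kg.
- butter_cover: White ceramic butter cover, hollow box open below, 110 (x) x 62 (y) mm, 80 mm high, standing on its open edge. Origin: centre of its lower edge plane; z up, x along its length. Box up to 54 mm; on top a bar handle 32 mm long (along x), 14 mm thick (along y), at heights 54 to 80, gripped across y from above. Fits either way round. 0.16 kg.
- teapot: Small blue ceramic teapot, 104 mm across the belly, rim 88 mm high, open on top; spout to its -x, loop handle to its +x (150 mm over both, neither above the rim). Origin: centre of the underside; z up. Round mouth 58 mm inside, 66 outside, on the axis. With its lid home (flange on the rim) the lid's origin is 76 mm above the teapot's, on the axis. Loose, 0.5 kg.
- sugar_bowl: Blue ceramic sugar bowl, open on top, 106 mm across, with two small loop handles at its +y and -y (126 mm over them), rim 70 mm high. Origin: centre of the underside; z up. Round mouth 88 mm inside, 96 outside. With its lid home (flange on the rim) the lid's origin is 58 mm above the bowl's, on the axis. Loose, 0.45 kg.
- caddy: Square teal tea caddy, 86 x 86 mm, 95 mm high, open on top (the two teal canisters at the back, lids on, are not part of the job). Origin: centre of the underside; z up, x and y along the sides. Square mouth 80 x 80 mm inside, walls 3 mm. With its lid home the lid's origin is 83 mm above the caddy's, on the axis, sides parallel. Loose, 0.4 kg.
- butter_tray: White ceramic butter tray, 134 (x) x 86 (y) mm, 14 mm high. Origin: centre of the underside; z up, x along its length. Flat recess 122 x 74 mm, its floor 8 mm above the underside, inside a rounded rim 6 mm higher. The cover stands in the recess, length along length, its origin then 8 mm above the tray's. Loose, 0.45 kg.
- pepper_mill: Bystander: wooden pepper mill, 58 mm across, 170 mm high, standing loose near the toaster. Origin: centre of the underside.
- salt_shaker: Bystander: glass salt shaker with a grey-white top, 44 mm across, 90 mm high, standing loose near the vessels. Origin: centre of the underside.

How it is judged (in metres and radians):
At the end, for the whole second after the job is handed in: Each lid on its own vessel, within 10 mm of its axis and 3 mm (below: 4 mm) of its seated height, both level within 0.06 rad and at rest; each vessel within 40 mm of its start; pepper mill and salt shaker upright (0.1 rad) within 30 mm of theirs (horizontal distance between teapot_lid and teapot below 0.01 m and z of teapot_lid in the frame of teapot between 0.072 and 0.079 m and angle between each of teapot_lid, teapot, sugar_lid, sugar_bowl, caddy_lid, caddy, butter_cover, butter_tray's own z axis and vertical below 0.06 rad and linear speed of each of teapot_lid, teapot, sugar_lid, sugar_bowl, caddy_lid, caddy, butter_cover, butter_tray below 0.02 m/s and distance of each of teapot, sugar_bowl, caddy, butter_tray from where it was at the start of the episode below 0.04 m and horizontal distance between sugar_lid and sugar_bowl below 0.01 m and z of sugar_lid in the frame of sugar_bowl between 0.054 and 0.061 m and horizontal distance between caddy_lid and caddy below 0.01 m and z of caddy_lid in the frame of caddy between 0.079 and 0.086 m and horizontal distance between butter_cover and butter_tray below 0.01 m and z of butter_cover in the frame of butter_tray between 0.004 and 0.011 m and distance of each of pepper_mill, salt_shaker from where it was at the start of the episode below 0.03 m and angle between each of pepper_mill, salt_shaker's own z axis and vertical below 0.1 rad); the robot touches nothing.
It fails at once if a lid is dropped (moves faster than 0.6 m/s while not held by the fingers: a fall of about 2 cm) ((linear speed of teapot_lid above 0.6 m/s and contact force between the fingers and teapot_lid below 0.1 N) or (linear speed of sugar_lid above 0.6 m/s and contact force between the fingers and sugar_lid below 0.1 N) or (linear speed of caddy_lid above 0.6 m/s and contact force between the fingers and caddy_lid below 0.1 N) or (linear speed of butter_cover above 0.6 m/s and contact force between the fingers and butter_cover below 0.1 N)).
It fails at once if a vessel is tipped by more than 0.35 rad (angle between any of teapot, sugar_bowl, caddy, butter_tray's own z axis and vertical above 0.35 rad).
It fails at once if the pepper mill or the salt shaker is knocked over (angle between any of pepper_mill, salt_shaker's own z axis and vertical above 0.35 rad).
It also fails if it takes over 120 s, if anything falls off the work surface, if the arm or the gripper's body presses on something with over 40 N, if the wrist force passes 120 N, or if a joint passes its speed limit or range.

### The arm

A 6-joint arm with a two-finger parallel gripper is mounted at the origin on a cart in front of the work surface, level with it; the furniture and walls round the work are solid. World frame = base frame: x ahead of the robot, y to its left, z up, the work surface at z = 0. Lengths are in m, angles in degrees, forces in N, time in s.
With the tool pointing down it reaches from about 0.375 to 0.975 m from the base axis. Payload 3.8 kg.
Tool frame: the origin (TCP) lies on the centre line of the jaws, within the pads' length; the fingertips stand r.tcp_to_tips ahead of it and the grasp point (between the pads) lies 11 mm behind it (r.tcp_to_tips is the distance from the TCP to the fingertips, in m); z points along the fingers, y is the line along which they close (so a half turn about z gives the same grasp; the last joint's range is limited). The gripper opens to 85 mm and grips with 20 to 120 N. Pads are 22 mm wide; open, the fingers measure 114 mm over their backs; the gripper's body (76 mm by 85 mm) begins 54 mm behind the grasp point. The pads swing forward as they close: fully open they stand 13 mm farther back than shut.
Start: joints at [-77.401, 15.12, 91.902, -0, 72.978, -2.114], TCP at [0.171, -0.653, 0.214] pointing down, gripper open.
Joint ranges: [-150.88, 150.88], [-54.13, 125.18], [17.81, 147.31], [-75.09, 255.09], [0, 152.58], [-146.25, 146.25]. Speed limits (degrees/s): [147.25, 147.25, 180, 180, 180, 180].

### API

Orientations are given as a 3x3 rotation matrix whose columns are the frame's x, y, z axes.
In Python, from workcell import r gives the robot as it stands.
- The arm moves only by the tool drive_tool, never from a script. Its argument "deltas" is a list of rows, each a list of 7 numbers: the closure, from -1 (fully open) to 1 (shut), then the shift along the tool's x, y, z in mm, then the turn, a rotation vector about the tool's x, y, z in degrees. In form: [[grip, dx, dy, dz, wx, wy, wz], ...]. A call has 1 to 20 rows; each row shifts and turns the commanded pose from where the row before left it, along the tool's axes as they then stand; what a row does not reach is not made up. A row lasts 1/8 s, in which the tool goes at most 62.5 mm and 10.7 degrees, less where a joint would pass 70% of its speed; a pose out of reach is approached as far as the arm can. A call with a gripper value outside its range is refused whole. The fingers move at their own pace and stop on an object; "grip_force" is the grip in N (left out, the last holds). Time passes only in rows, so rows that do not move let the fingers close. It gives the time, the measured TCP pose, the force, the opening and the grip force at its end, in the units of the state.
- r.sense(): the state, without advancing time (a new reading comes with each control period).
- r.grab_frame(name): name is "scene" or "top"; returns the picture (400x640x3 uint8, red, green, blue); there is no depth.
- r.calibration(name): a dict with "intrinsics" (3x3 intrinsics, pixels), "dist" ([k1, k2, p1, p2, k3] as OpenCV has them; the pictures are not rectified), "R" (3x3) and "t" (3): a world point X has camera coordinates R X + t. Camera axes: x right, y down, z forward; pixel columns grow to the right and rows downward; lengths in m; the calibration is good to about 2 mm. A picture is of the moment at which its call begins. calibration takes no time and is no camera call.
- r.hand_in(): hands the job in; it is judged then, once.
The state is a dict: "clock": time; "qpos": joint angles; "qd": joint speeds; "tau": joint torques, N m; "ee_pos": TCP position; "ee_rot": TCP orientation; "wrist_force": force on the tool from outside, world axes, zero at the start; "torque": the same for the moment, N m; "opening": finger opening in m; "grasp_force": force on a finger pad.
Only numpy, scipy, OpenCV 4.12 (cv2) and the standard library are available. Lean on these libraries where they do the work, as an engineer would, in place of code of your own. Each camera call takes 0.05 s, during which the arm holds its last target. There are 200 camera calls.

## Working session

There is one attempt and no reset: what is moved stays moved. The work goes in short steps, Python scripts to look and compute and a tool call to move; the robot and the scene stay as the last step left them, time stands still between calls to the robot, and variables do not carry over. Pictures are saved under pics/ and viewed, at most 14 in all, crops included, and the job is handed in when it is done.

Besides the shell and the picture viewer there is one more tool, called after "Request:" as name(argument=value, ...) on one line, values as JSON. drive_tool: Moves the arm, as the interface text tells. Its arguments: {"type":"object","properties":{"deltas":{"type":"array","items":{"type":"array","items":{"type":"number"}}},"grip_force":{"type":"number"}},"required":["deltas"]}

```bash
mkdir -p pics; ls
python3 - <<'E'
from workcell import r
import cv2,numpy as np
for n in("scene","top"):
    im=r.grab_frame(n); cv2.imwrite(f"pics/{n}0.png",im[:,:,::-1]); np.save(f"pics/{n}0.npy",im)
    print(n,r.calibration(n))
print(r.sense(),r.tcp_to_tips)
E
```

```text
pics
scene {'intrinsics': array([[517.27971092,   0.        , 310.06419553],
       [  0.        , 517.27971092, 199.63922974],
       [  0.        ,   0.        ,   1.        ]]), 'dist': array([-0.02709218,  0.        ,  0.        ,  0.        ,  0.        ]), 'R': array([[ 0.74164871, -0.67068936,  0.01153142],
       [-0.35574431, -0.40784019, -0.84089974],
       [ 0.56868549,  0.61954996, -0.54106807]]), 't': array([-0.42075088,  0.15764107,  1.62713751])}
top {'intrinsics': array([[426.44455429,   0.        , 319.26668892],
       [  0.        , 426.44455429, 199.55890017],
       [  0.        ,   0.        ,   1.        ]]), 'dist': array([-0.0783589,  0.       ,  0.       ,  0.       ,  0.       ]), 'R': array([[ 0.00218954, -0.9999637 , -0.00823441],
       [-0.99703585, -0.0015497 , -0.07692275],
       [ 0.0769072 ,  0.00837843, -0.99700305]]), 't': array([-0.07382887,  0.50048607,  1.22857219])}
{'clock': 0.1, 'qpos': array([-7.74002703e+01,  1.51636037e+01,  9.19728875e+01,  1.31268235e-03,
        7.29777144e+01, -2.11466243e+00]), 'qd': array([ 0.00874407, -0.14581722, -0.26520005,  0.12082676,  0.01674823,
       -0.04327984]), 'tau': array([ 4.40615040e-04, -5.16707218e+01, -3.68590522e+01, -1.34789884e-04,
        6.27865884e-03, -2.00337632e-05]), 'ee_pos': array([ 0.17130097, -0.65218918,  0.21260623]), 'ee_rot': array([[ 9.67205710e-01,  2.53993984e-01, -4.13427933e-04],
       [ 2.53994303e-01, -9.67203749e-01,  1.95003791e-03],
       [ 9.54288519e-05, -1.99109614e-03, -9.99998013e-01]]), 'wrist_force': array([-0.11172519, -0.04685886, -0.63040783]), 'torque': array([-0.04201039,  0.00595586, -0.00061194]), 'grasp_force': 0.0, 'opening': 0.08539054835033956} 0.008
```

View pics/scene0.png

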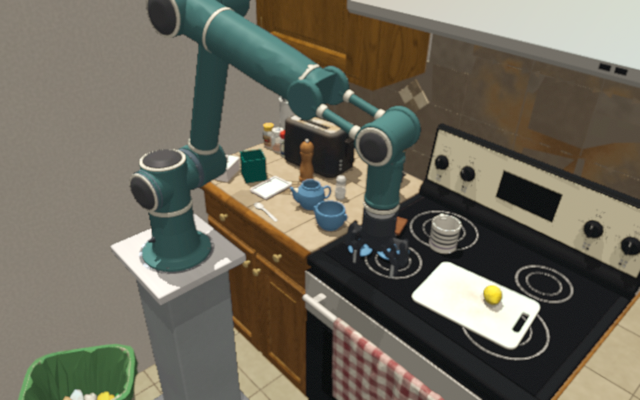

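View pics/top0.png

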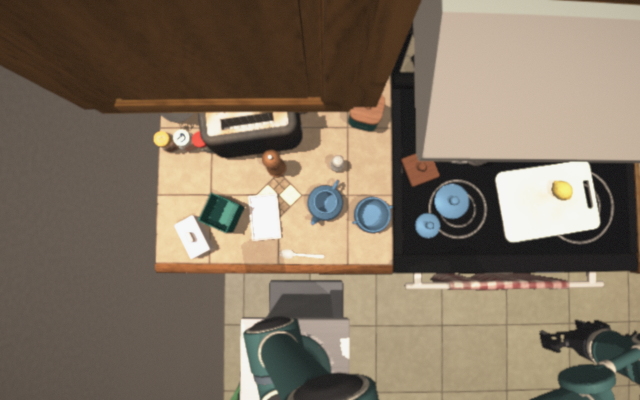

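Run:
```python
import cv2,numpy as np
im=cv2.imread("pics/top0.png")
cv2.imwrite("pics/cl.png",cv2.resize(im[140:275,155:355],None,fx=4,fy=4,interpolation=cv2.INTER_CUBIC))
cv2.imwrite("pics/cr.png",cv2.resize(im[140:275,295:495],None,fx=4,fy=4,interpolation=cv2.INTER_CUBIC))
```

```text
(no output)
```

View pics/cl.png

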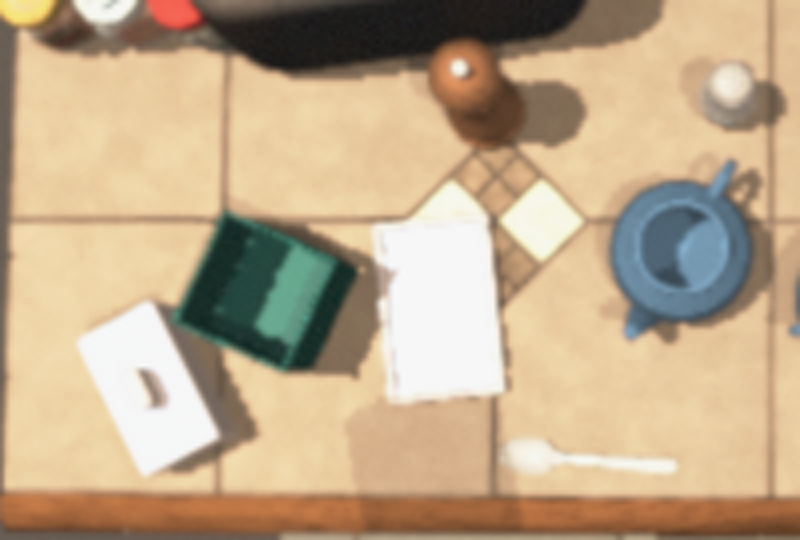

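View pics/cr.png

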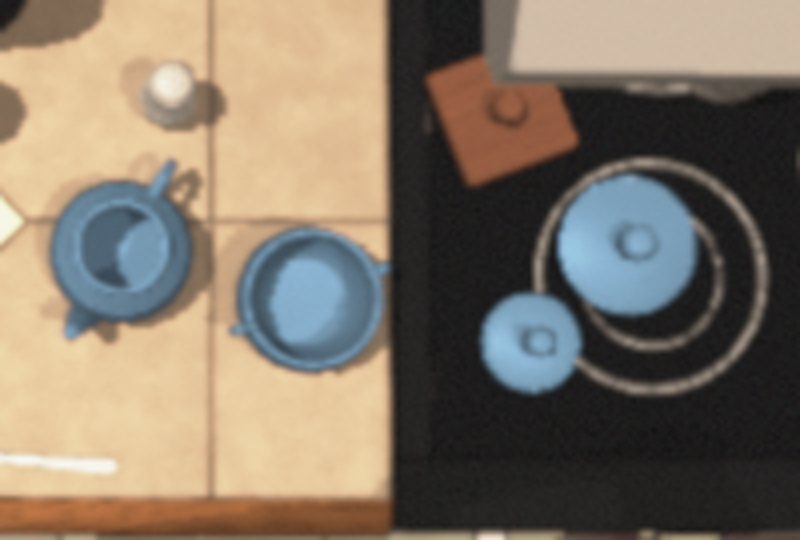

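```bash
cat > h.py <<'E'
import cv2,numpy as np
from workcell import r
def ray(cam,px,z):
    c=r.calibration(cam); p=cv2.undistortPoints(np.float64(px).reshape(-1,1,2),c["intrinsics"],c["dist"]).reshape(-1,2)
    d=np.c_[p,np.ones(len(p))]@c["R"]; C=-c["R"].T@c["t"]
    return (C+d*((z-C[2])/d[:,2])[:,None])[:,:2]
def proj(cam,X):
    c=r.calibration(cam); return cv2.projectPoints(np.float64(X).reshape(-1,3),cv2.Rodrigues(c["R"])[0],c["t"],c["intrinsics"],c["dist"])[0].reshape(-1,2)
def up(im,x0,y0,x1,y1,f): return cv2.resize(im[y0:y1,x0:x1],None,fx=f,fy=f,interpolation=cv2.INTER_CUBIC)
E
python3 - <<'E'
from h import *
for n in("top","scene"): c=r.calibration(n); print(n,-c["R"].T@c["t"])
im=cv2.imread("pics/top0.png"); hsv=cv2.cvtColor(im,cv2.COLOR_BGR2HSV)
def blobs(m,amin=80):
    for c in cv2.findContours(m,cv2.RETR_EXTERNAL,cv2.CHAIN_APPROX_NONE)[0]:
        if cv2.contourArea(c)>amin: yield c
f=4
big=cv2.resize(im,None,fx=f,fy=f,interpolation=cv2.INTER_CUBIC); H=cv2.cvtColor(big,cv2.COLOR_BGR2HSV)
def tp(c): return (c.reshape(-1,2)+.5)/f-.5
print("blue")
for c in blobs(cv2.inRange(H,(95,70,40),(115,255,255)),800):
    p=tp(c); 
    if not(130<p[:,1].mean()<270): continue
    for z in(.013,.016,.07,.088):
        w=ray("top",p,z).astype(np.float32); (o,rad)=cv2.minEnclosingCircle(w)
        e=cv2.fitEllipse(w); print(p.mean(0).round(1),z,"circ",np.round(o,4),round(rad*2,4),"ell",np.round(e[0],4),np.round(e[1],4))
print("wood/white")
for nm,lo,hi,z in(("white",(0,0,215),(180,28,255),.054),("wood",(0,90,60),(14,220,220),.024)):
  for c in blobs(cv2.inRange(H,lo,hi),2500):
    p=tp(c)
    if not(140<p[:,1].mean()<265): continue
    for zz in((.054,.014) if nm=="white" else (.024,.012)):
        w=ray("top",p,zz).astype(np.float32); q=cv2.minAreaRect(w); print(nm,p.mean(0).round(1),zz,np.round(q[0],4),np.round(q[1],4),round(q[2],1))
left=up(im,195,185,255,240,7); sc=cv2.imread("pics/scene0.png"); right=up(sc,225,140,365,240,5)
o=np.zeros((500,700,3),np.uint8); cv2.imwrite("pics/cadtop.png",np.hstack([up(im,195,185,250,240,7),up(im,300,175,400,240,4)[:, :400].copy() if 0 else cv2.copyMakeBorder(up(im,300,175,400,240,4),0,385-260,0,0,cv2.BORDER_CONSTANT)]))
cv2.imwrite("pics/sc.png",right)
E
```

```text
top [ 0.40467816 -0.08334409  1.26278105]
scene [-0.55720023 -1.22599376  1.01780434]
blue
[427.2 225.2] 0.013 circ [ 0.4265 -0.39  ] 0.0784 ell [ 0.4263 -0.3897] [0.0749 0.0762]
[427.2 225.2] 0.016 circ [ 0.4264 -0.3893] 0.0782 ell [ 0.4262 -0.3889] [0.0748 0.076 ]
[427.2 225.2] 0.07 circ [ 0.4255 -0.376 ] 0.0748 ell [ 0.4253 -0.3757] [0.0715 0.0727]
[427.2 225.2] 0.088 circ [ 0.4252 -0.3716] 0.0737 ell [ 0.425  -0.3713] [0.0704 0.0716]
[372.7 214.2] 0.013 circ [ 0.4585 -0.231 ] 0.1224 ell [ 0.4579 -0.2287] [0.0986 0.1065]
[372.7 214.2] 0.016 circ [ 0.4584 -0.2307] 0.1221 ell [ 0.4577 -0.2283] [0.0983 0.1062]
[372.7 214.2] 0.07 circ [ 0.4561 -0.2243] 0.1169 ell [ 0.4555 -0.222 ] [0.0941 0.1016]
[372.7 214.2] 0.088 circ [ 0.4553 -0.2222] 0.1151 ell [ 0.4547 -0.2199] [0.0927 0.1001]
[451.7 200.9] 0.013 circ [ 0.4986 -0.4633] 0.1099 ell [ 0.4972 -0.4635] [0.1036 0.1061]
[451.7 200.9] 0.016 circ [ 0.4984 -0.4624] 0.1096 ell [ 0.497  -0.4626] [0.1033 0.1058]
[451.7 200.9] 0.07 circ [ 0.4943 -0.446 ] 0.1049 ell [ 0.493  -0.4461] [0.0989 0.1013]
[451.7 200.9] 0.088 circ [ 0.493  -0.4405] 0
[... 461 characters left out ...]
3] 28.2
white [191.3 236.8] 0.014 [0.391  0.3044] [0.1142 0.0644] 28.2
white [290.  194.6] 0.054 [0.5121 0.0104] [0.0385 0.0388] 45.3
white [290.  194.6] 0.014 [0.5157 0.0135] [0.0398 0.0401] 45.3
white [264.1 215.6] 0.054 [0.4603 0.085 ] [0.1492 0.0828] 6.0
white [264.1 215.6] 0.014 [0.4622 0.0906] [0.1541 0.0855] 6.0
white [547.1 200.5] 0.054 [ 0.4973 -0.7364] [0.2027 0.2903] 8.6
white [547.1 200.5] 0.014 [ 0.5004 -0.7581] [0.2094 0.2999] 8.6
wood [419.1 169.2] 0.024 [ 0.5961 -0.3692] [0.0926 0.0939] 20.6
wood [419.1 169.2] 0.012 [ 0.5979 -0.372 ] [0.0935 0.0948] 20.6
wood [277.  168.3] 0.024 [0.5955 0.0522] [0.1223 0.0611] 35.0
wood [277.  168.3] 0.012 [0.5973 0.0536] [0.1235 0.0617] 35.0
```

View pics/cadtop.png

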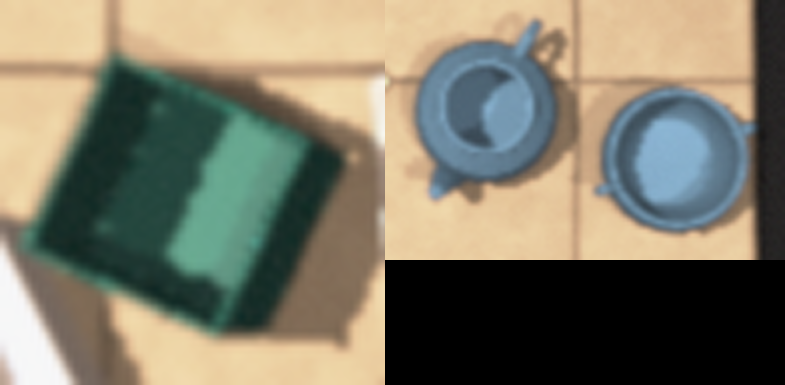

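View pics/sc.png

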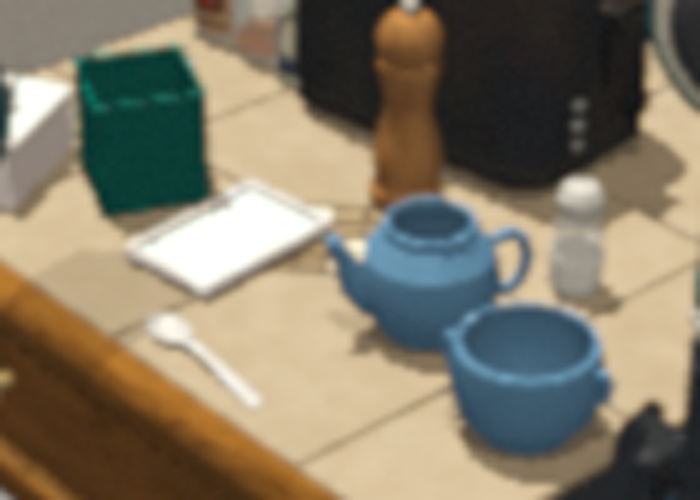

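Run:
```python
from h import *
def T(px,ox,oy,f): return (np.float64(px)+.5)/f-.5+[ox,oy]
c=ray("top",T([[115,60],[28,240],[222,330],[310,140]],195,185,7),.095)
print("caddy",c.round(4),c.mean(0).round(4),[np.linalg.norm(c[i]-c[i-1]).round(4) for i in range(4)],[np.degrees(np.arctan2(*(c[i]-c[i-1])[::-1])).round(1) for i in range(4)])
cs=ray("scene",T([[78,57],[183,50],[203,93],[95,103]],225,140,5),.095); print("caddy scene",cs.mean(0).round(4),cs.round(3))
print("teapot top",ray("top",T([[489-385,105]],300,175,4),.088), "scene",ray("scene",T([[434,222]],225,140,5),.088))
print("sugar top",ray("top",T([[676-385,160]],300,175,4),.07),"scene",ray("scene",T([[528,343]],225,140,5),.07))
t=T([[134,248],[240,185],[332,215],[205,295]],225,140,5); q=ray("scene",t,.012); print("tray scene",q.mean(0),q.round(3))
print("knobs z.045: teapot",ray("top",T([[540,341]],295,140,4),.046),"sugar",ray("top",T([[638,243]],295,140,4),.046),"caddy",ray("top",T([[509,107]],295,140,4),.048),"bar",ray("top",T([[150,388]],155,140,4),.08))
print("salt",ray("top",T([[733,85]],155,140,4),.085),"pepper",ray("top",T([[462,68]],155,140,4),.165))
print("stove-edge",ray("top",[[393,200]],0))
# mask-based: sugar bowl with handles opened away
im=cv2.imread("pics/top0.png"); f=4; big=cv2.resize(im,None,fx=f,fy=f,interpolation=cv2.INTER_CUBIC); H=cv2.cvtColor(big,cv2.COLOR_BGR2HSV)
m=cv2.inRange(H,(95,60,40),(118,255,255)); 
for nm,(x,y) in(("teapot",(325,202)),("sugar",(372,215)),("slid",(452,201)),("tlid",(428,225))):
    s=np.zeros_like(m); s[(y-32)*4:(y+32)*4,(x-26)*4:(x+26)*4]=m[(y-32)*4:(y+32)*4,(x-26)*4:(x+26)*4]
    s=cv2.morphologyEx(s,cv2.MORPH_CLOSE,np.ones((9,9))); s=cv2.morphologyEx(s,cv2.MORPH_OPEN,cv2.getStructuringElement(2,(61,61)))
    k=max(cv2.findContours(s,0,1)[0],key=cv2.contourArea); e=cv2.fitEllipse(k); print(nm,np.round((np.array(e[0])+.5)/4-.5,2),np.round(np.array(e[1])/4,2), [ray("top",[(np.array(e[0])+.5)/4-.5],z).round(4).tolist() for z in(.014,.045,.07)])
```

```text
caddy [[0.5121 0.2264]
 [0.4408 0.2597]
 [0.4058 0.1817]
 [0.4806 0.1481]] [0.4598 0.204 ] [np.float64(0.0844), np.float64(0.0787), np.float64(0.0855), np.float64(0.082)] [np.float64(68.1), np.float64(155.0), np.float64(-114.2), np.float64(-24.2)]
caddy scene [0.4598 0.2089] [[0.442 0.264]
 [0.51  0.221]
 [0.479 0.155]
 [0.408 0.195]]
teapot top [[ 0.49168009 -0.09104292]] scene [[ 0.49115669 -0.08964995]]
sugar top [[ 0.45462886 -0.22204799]] scene [[ 0.45407027 -0.2232308 ]]
tray scene [0.44869149 0.09036809] [[0.384 0.121]
 [0.501 0.142]
 [0.525 0.062]
 [0.384 0.036]]
knobs z.045: teapot [[ 0.42644406 -0.38876475]] sugar [[ 0.49678694 -0.4611055 ]] caddy [[ 0.59480973 -0.36879246]] bar [[0.39158697 0.28129622]]
salt [[ 0.60389493 -0.12514522]] pepper [[0.60153128 0.05436981]]
stove-edge [[ 0.50111262 -0.29192191]]
teapot [324.76 202.55] [33.19 33.84] [[[0.4922, -0.089]], [[0.4901, -0.0889]], [[0.4883, -0.0887]]]
sugar [372.13 214.47] [34.16 35.18] [[[0.4574, -0.2278]], [[0.4561, -0.2242]], [[0.4551, -0.2214]]]
slid [451.49 201.08] [35.43 35.71] [[[0.4971, -0.4631]], [[0.4948, -0.4537]], [[0.493, -0.4461]]]
tlid [427.04 225.22] [25.78 25.93] [[[0.426, -0.3891]], [[0.4255, -0.3815]], [[0.4251, -0.3754]]]
```

Request:
drive_tool(deltas=[[-1, 0, 0, 0, 0, 0, 7.4], [-1, 0, 0, 0, 0, 0, 7.3], [-1, 36, -38, 0, 0, 0, 0], [-1, 36, -38, 0, 0, 0, 0], [-1, 36, -38, 10, 0, 0, 0], [-1, 36, -38, 10, 0, 0, 0], [-1, 36, -38, 20, 0, 0, 0], [-1, 36, -38, 30, 0, 0, 0], [-1, 36, -36, 30, 0, 0, 0], [-1, 0, 0, 0, 0, 0, 0], [-1, 0, 0, 0, 0, 0, 0]], grip_force=30)

```text
clock: 1.48
ee_pos: [0.4233, -0.3889, 0.1137]
ee_rot: [[1.0, 0.001, -0.001], [0.001, -1.0, -0.0], [-0.001, 0.0, -1.0]]
wrist_force: [-0.0, -0.1, -0.0]
opening: 0.0852
grasp_force: 0.0
```

```bash
cat >> h.py <<'E'
def go(x,y,z,yaw=None):
    s=r.sense(); R=s["ee_rot"]; p=s["ee_pos"]; d=R.T@(np.array([x,y,z])-p)*1000
    a=np.degrees(np.arctan2(R[1,0],R[0,0])); print("t",round(s["clock"],2),"pos",p.round(4),"yaw",a.round(2),"tilt",np.degrees(R[:2,2]).round(2),"tool deltas mm",d.round(1),"wz",None if yaw is None else round(a-yaw,1),"F",s["wrist_force"].round(1),"op",round(s["opening"],4),"g",round(s["grasp_force"],1))
E
python3 - <<'E'
from h import *
def T(px,ox,oy,f): return (np.float64(px)+.5)/f-.5+[ox,oy]
q=ray("top",T([[375,225],[488,217],[507,392],[388,404]],155,140,4),.012); print("tray top",q.mean(0),q.round(3),[(np.linalg.norm(q[i]-q[i-1]).round(4),np.degrees(np.arctan2(*(q[i]-q[i-1])[::-1])).round(1)) for i in range(4)])
for z in(.4,.5,.6,.7): print("hood corner",z,ray("top",[[416,160]],z),ray("scene",[[350,8]],z))
go(.426,-.389,.045,0)
E
```

```text
tray top [0.44971193 0.0881756 ] [[0.512 0.137]
 [0.518 0.053]
 [0.389 0.038]
 [0.38  0.125]] [(np.float64(0.1322), np.float64(5.0)), (np.float64(0.0839), np.float64(-85.9)), (np.float64(0.1294), np.float64(-173.3)), (np.float64(0.0878), np.float64(96.0))]
hood corner 0.4 [[ 0.55287044 -0.27421064]] [[1.50328007 0.72792814]]
hood corner 0.5 [[ 0.53569432 -0.2520884 ]] [[1.16976343 0.41165942]]
hood corner 0.6 [[ 0.51851821 -0.22996615]] [[0.83624679 0.0953907 ]]
hood corner 0.7 [[ 0.50134209 -0.2078439 ]] [[ 0.50273014 -0.22087803]]
t 1.48 pos [ 0.4233 -0.3889  0.1137] yaw 0.07 tilt [-0.04 -0.01] tool deltas mm [ 2.8  0.1 68.7] wz 0.1 F [-0.  -0.1 -0. ] op 0.0852 g 0.0
```

Request:
drive_tool(deltas=[[-1, 3, 0, 20, 0, 0, 0], [-1, 0, 0, 20, 0, 0, 0], [-1, 0, 0, 20, 0, 0, 0], [-1, 0, 0, 10, 0, 0, 0], [-1, 0, 0, 9, 0, 0, 0], [-1, 0, 0, 0, 0, 0, 0], [1, 0, 0, 0, 0, 0, 0], [1, 0, 0, 0, 0, 0, 0], [1, 0, 0, 0, 0, 0, 0], [1, 0, 0, 0, 0, 0, 0], [1, 0, 0, 0, 0, 0, 0], [1, 0, 0, 0, 0, 0, 0]], grip_force=30)

```text
clock: 2.98
ee_pos: [0.4264, -0.3888, 0.0348]
ee_rot: [[1.0, 0.0, 0.0], [0.0, -1.0, 0.0], [0.0, -0.0, -1.0]]
wrist_force: [0.6, 0.3, 0.4]
opening: 0.0002
grasp_force: 0.0
```

Run:
```python
from h import *
a=r.grab_frame("scene")[:,:,::-1]; b=r.grab_frame("top")[:,:,::-1]
cv2.imwrite("pics/p1.png",np.hstack([up(a,330,190,430,290,4),up(b,390,150,490,250,4)]))
print(proj("top",[[.4264,-.3888,.027],[.4264,-.3888,.15]]),proj("scene",[[.4264,-.3888,.027]]))
```

```text
[[428.01007332 225.00802399]
 [439.51350794 224.17499736]] [[360.21460871 245.06561727]]
```

View pics/p1.png

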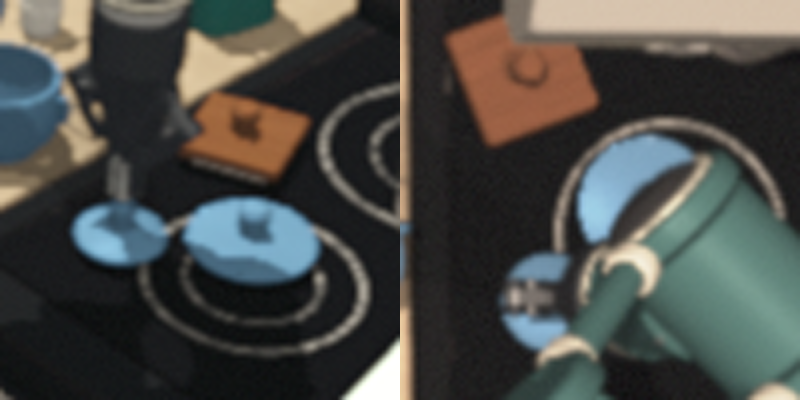

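Run:
```python
from h import *
a=cv2.imread("pics/p1.png")[:,:400]; H=cv2.cvtColor(a,cv2.COLOR_BGR2HSV); m=cv2.inRange(H,(95,60,40),(118,255,255)); m[:, :68]=0; m[:190]=0
m=cv2.morphologyEx(m,cv2.MORPH_CLOSE,np.ones((15,15)))
for c in cv2.findContours(m,0,1)[0]:
    if cv2.contourArea(c)>1000: e=cv2.fitEllipse(cv2.convexHull(c)); print("scene ell",(np.array(e[0])+.5)/4-.5+[330,190],e[1:],cv2.boundingRect(c))
def tri(pt,ps):
    P=[];n=[]
    for cam,p in(("top",pt),("scene",ps)):
        c=r.calibration(cam); P.append(np.c_[c["R"],c["t"]]); n.append(cv2.undistortPoints(np.float64([[p]]),c["intrinsics"],c["dist"]).reshape(2,1))
    X=cv2.triangulatePoints(*P,*n); return (X[:3]/X[3]).ravel().round(4)
print("tlid",tri((427.04,225.22),(359.5,248.4)),"slid",tri((451.49,201.08),(392.6,249.6)))
print("clid knob",tri((421.9,166.4),(330+245/4-.4,190+126/4-.4)))
print("burner line check: edge of counter")
s=up(r.grab_frame("scene")[:,:,::-1],335,215,385,265,8); t=up(r.grab_frame("top")[:,:,::-1],405,200,455,250,8); cv2.imwrite("pics/p2.png",np.hstack([s,t]))
```

```text
scene ell [379.34435654 248.96401596] ((100.690673828125, 261.7969665527344), 93.68964385986328) (68, 194, 256, 92)
tlid [ 0.4255 -0.3886  0.0143] slid [ 0.4968 -0.4624  0.016 ]
clid knob [ 0.5959 -0.3714  0.0312]
burner line check: edge of counter
```

View pics/p2.png

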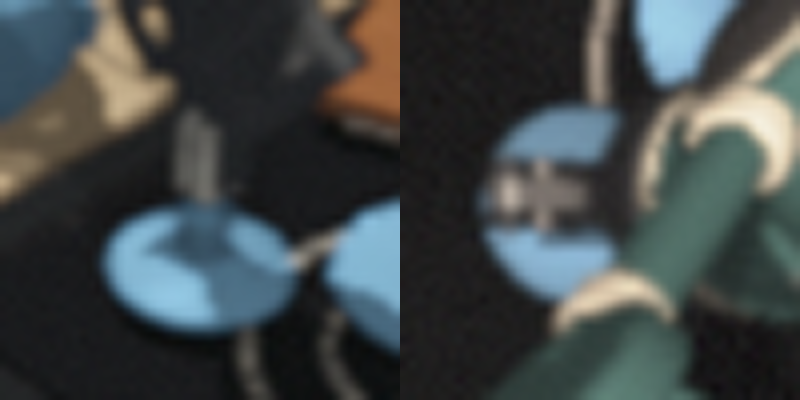

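```bash
cat >> h.py <<'E'
def tri(pt,ps):
    P=[];n=[]
    for cam,p in(("top",pt),("scene",ps)):
        c=r.calibration(cam); P.append(np.c_[c["R"],c["t"]]); n.append(cv2.undistortPoints(np.float64([[p]]),c["intrinsics"],c["dist"]).reshape(2,1))
    X=cv2.triangulatePoints(*P,*n); return (X[:3]/X[3]).ravel().round(4)
E
python3 - <<'E'
from h import *
print(tri((423,224),(360,240)))
for z in(.02,.04,.06,.08,.1): print(z,ray("top",[[423,224]],z),ray("scene",[[360,240]],z))
s=r.sense(); print({k:np.round(s[k],3) for k in("ee_pos","ee_rot","opening","qpos")})
E
```

```text
[ 0.4325 -0.3753  0.0353]
0.02 [[ 0.42946677 -0.37583343]] [[ 0.45205383 -0.36436834]]
0.04 [[ 0.42906785 -0.37112642]] [[ 0.43182433 -0.38163876]]
0.06 [[ 0.42866893 -0.36641941]] [[ 0.41159484 -0.39890919]]
0.08 [[ 0.42827001 -0.36171239]] [[ 0.39136534 -0.41617962]]
0.1 [[ 0.42787109 -0.35700538]] [[ 0.37113584 -0.43345005]]
{'ee_pos': array([ 0.426, -0.389,  0.035]), 'ee_rot': array([[ 1.,  0., -0.],
       [ 0., -1.,  0.],
       [-0., -0., -1.]]), 'opening': np.float64(-0.0), 'qpos': array([-4.48350e+01,  1.46260e+01,  1.13061e+02,  2.00000e-03,
        5.23150e+01,  4.51510e+01])}
```

Request:
drive_tool(deltas=[[1, 0, 0, -10, 0, 0, 0], [1, 0, 0, -30, 0, 0, 0], [1, 0, 0, -30, 0, 0, 0], [1, 0, 0, -10, 0, 0, 0], [1, 0, 0, 0, 0, 0, 0]])

```text
clock: 3.8
ee_pos: [0.4269, -0.3893, 0.1157]
ee_rot: [[1.0, 0.0, 0.001], [0.0, -1.0, -0.001], [0.001, 0.001, -1.0]]
wrist_force: [0.2, -0.3, -0.8]
opening: 0.0002
grasp_force: 0.0
```

Run:
```python
from h import *
s=up(r.grab_frame("scene")[:,:,::-1],335,200,385,265,8); t=up(r.grab_frame("top")[:,:,::-1],405,190,455,255,8); cv2.imwrite("pics/p3.png",np.hstack([s,t]))
go(.426,-.389,.1); print(proj("scene",[[*r.sense()["ee_pos"][:2],z] for z in(.1,.107,.115)]))
```

```text
t 3.9 pos [ 0.4258 -0.3882  0.1137] yaw 0.02 tilt [-0.07  0.07] tool deltas mm [ 0.3  0.8 13.7] wz None F [-0.5  0.2 -0.8] op 0.0002 g 0.0
[[361.46138097 226.04379264]
 [361.61229273 224.16997985]
 [361.78561414 222.01732744]]
```

View pics/p3.png

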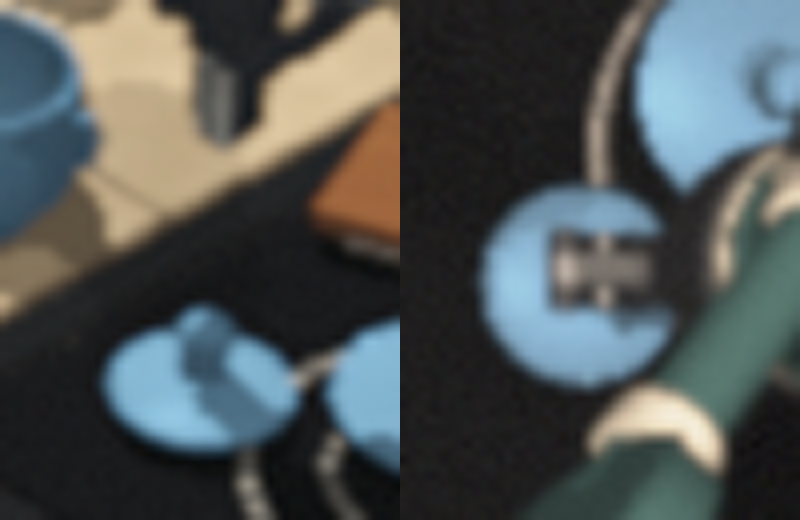

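Run:
```python
from h import *
print(tri((430.4,223.5),(362.5,218)),tri((423.1,224),(360.3,240)))
print(tri((405+(590-400)/8-8.5,208),(360.5,239)))
for z in(.0,.02,.048): print(proj("top",[[.426,-.389,z]]),proj("scene",[[.426,-.389,z]]))
```

```text
[ 0.433  -0.3764  0.1193] [ 0.4328 -0.3758  0.0354]
[ 0.4695 -0.3631  0.0164]
[[425.84940163 225.30400506]] [[359.62196917 251.94467205]]
[[427.49285766 225.18758303]] [[360.0295496  246.92143434]]
[[429.88328875 225.01809842]] [[360.60902655 239.77375687]]
```

Run:
```python
from h import *
R=np.array([[.9672,.254,0],[.254,-.9672,0],[0,0,-1]]).T; p=np.array([.1713,-.6522,.2126])
pts=[p+s*.05*np.array([.254,-.967,0])+[0,0,.005] for s in(-1,0,1)]
print("scene",proj("scene",pts).round(1).tolist(),"top",proj("top",pts).round(1).tolist())
a=cv2.imread("pics/scene0.png");b=cv2.imread("pics/top0.png")
A=up(a,335,225,425,285,5)
for q in proj("scene",pts): cv2.drawMarker(A,tuple(int(v) for v in ((q-[335,225]+.5)*5)),(0,0,255),0,12)
B=up(b,530,300,605,375,5)
for q in proj("top",pts): cv2.drawMarker(B,tuple(int(v) for v in ((q-[530,300]+.5)*5)),(0,0,255),0,12)
C=np.zeros((375,825,3),np.uint8); C[:300,:450]=A; C[:,450:]=B; cv2.imwrite("pics/p4.png",C[:, :800])
```

```text
scene [[354.1, 269.0], [372.9, 276.9], [392.4, 285.0]] top [[534.1, 332.3], [552.8, 326.6], [571.2, 321.0]]
```

View pics/p4.png

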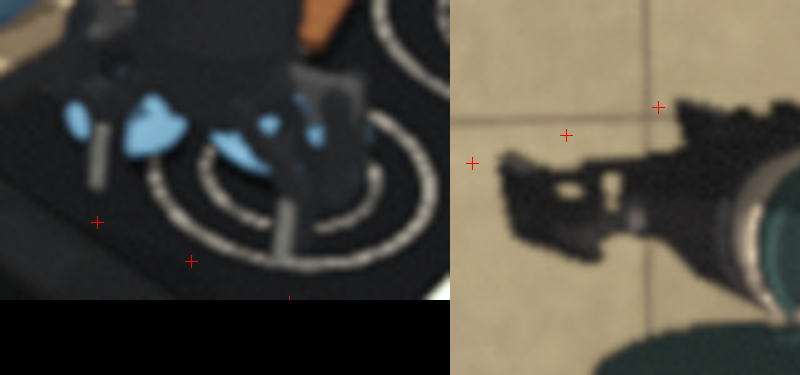

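Request:
drive_tool(deltas=[[-1, 0, 0, 0, 0, 0, 0], [-1, 0, 0, 0, 0, 0, 0], [-1, 0, 0, 20, 0, 0, 0], [-1, 0, 0, 30, 0, 0, 0], [-1, 0, 0, 30, 0, 0, 0], [-1, 0, 0, 10, 0, 0, 0], [-1, 0, 0, 6, 0, 0, 0], [-1, 0, 0, 0, 0, 0, 0], [1, 0, 0, 0, 0, 0, 0], [1, 0, 0, 0, 0, 0, 0], [1, 0, 0, 0, 0, 0, 0], [1, 0, 0, 0, 0, 0, 0], [1, 0, 0, 0, 0, 0, 0], [1, 0, 0, 0, 0, 0, 0]])

```text
clock: 5.65
ee_pos: [0.4266, -0.3889, 0.0193]
ee_rot: [[1.0, 0.0, 0.0], [0.0, -1.0, -0.0], [0.0, 0.0, -1.0]]
wrist_force: [-0.9, 1.3, 5.9]
opening: 0.0194
grasp_force: 29.5
```

Request:
drive_tool(deltas=[[-1, 0, 0, 0, 0, 0, 0], [-1, 0, 0, 0, 0, 0, 0], [-1, 0, 0, 3, 0, 0, 0], [-1, 0, 0, 4, 0, 0, 0], [-1, 0, 0, 0, 0, 0, 0], [1, 0, 0, 0, 0, 0, 0], [1, 0, 0, 0, 0, 0, 0], [1, 0, 0, 0, 0, 0, 0], [1, 0, 0, 0, 0, 0, 0], [1, 0, 0, 0, 0, 0, 0]])

```text
clock: 6.9
ee_pos: [0.4265, -0.3888, 0.0121]
ee_rot: [[1.0, 0.0, 0.0], [0.0, -1.0, -0.0], [0.0, 0.0, -1.0]]
wrist_force: [-0.1, 1.0, 2.4]
opening: 0.0199
grasp_force: 29.5
```

Request:
drive_tool(deltas=[[1, 0, 0, -4, 0, 0, 0], [1, 0, 0, -6, 0, 0, 0], [1, 0, 0, 0, 0, 0, 0], [1, 0, 0, 0, 0, 0, 0]])

```text
clock: 7.4
ee_pos: [0.4264, -0.3889, 0.0219]
ee_rot: [[1.0, 0.0, 0.0], [0.0, -1.0, -0.0], [0.0, 0.0, -1.0]]
wrist_force: [-0.4, 0.5, -0.9]
opening: 0.0195
grasp_force: 29.4
```

Request:
drive_tool(deltas=[[1, 0, 0, -20, 0, 0, 0], [1, 0, 0, -30, 0, 0, 0], [1, 0, 0, -30, 0, 0, 0], [1, 0, -10, -25, 0, 0, 0], [1, 0, -20, -10, 0, 0, 0], [1, 5, -30, 0, 0, 0, 0], [1, 10, -40, 0, 0, 0, 0], [1, 10, -40, 0, 0, 0, 0], [1, 10, -40, 0, 0, 0, 0], [1, 10, -40, 0, 0, 0, 0], [1, 10, -40, 0, 0, 0, 0], [1, 10, -25, 0, 0, 0, 0], [1, 0, -13, 0, 0, 0, 0], [1, 0, 0, 0, 0, 0, 0], [1, 0, 0, 0, 0, 0, 0]])

```text
clock: 9.28
ee_pos: [0.4908, -0.0914, 0.1367]
ee_rot: [[1.0, -0.0, -0.0], [-0.0, -1.0, -0.0], [-0.0, 0.0, -1.0]]
wrist_force: [0.4, -0.4, -0.6]
opening: 0.0194
grasp_force: 29.5
```

Run:
```python
from h import *
go(.4915,-.0905,.0881,0)
t=r.grab_frame("top")[:,:,::-1]; s=r.grab_frame("scene")[:,:,::-1]; cv2.imwrite("pics/t5.png",t); cv2.imwrite("pics/s5.png",s)
cv2.imwrite("pics/p5.png",np.hstack([up(s,275,150,375,240,4),cv2.resize(t[140:230,290:390],None,fx=4,fy=4,interpolation=2)]))
```

```text
t 9.28 pos [ 0.4908 -0.0914  0.1367] yaw -0.01 tilt [-0.02 -0.02] tool deltas mm [ 0.7 -0.9 48.6] wz -0.0 F [ 0.4 -0.4 -0.6] op 0.0194 g 29.5
```

View pics/p5.png

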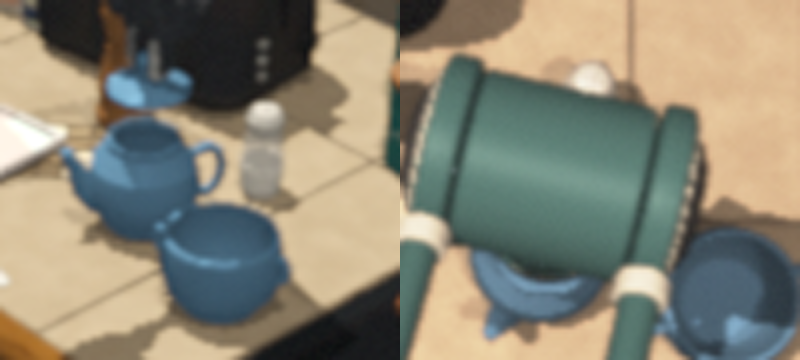

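Run:
```python
from h import *
print(proj("scene",[[.4908,-.0914,.1386],[.4915,-.0905,.088]]), ray("scene",[[312,171]],.1386),ray("scene",[[310.5,183.4]],.088))
s=cv2.imread("pics/s5.png"); f=4; b=cv2.resize(s,None,fx=f,fy=f,interpolation=2); H=cv2.cvtColor(b,cv2.COLOR_BGR2HSV); m=cv2.inRange(H,(95,60,40),(118,255,255))
for c in cv2.findContours(m,0,1)[0]:
    if cv2.contourArea(c)>600: x,y,w,h=np.array(cv2.boundingRect(c))/4; print(x,y,w,h)
# rim brightness columns along mouth row
row=int(183.4*4); print((b[row,int(297*4):int(326*4):2].mean(1)).astype(int))
```

```text
[[311.85656561 171.59167008]
 [311.63686021 184.06154761]] [[ 0.49393525 -0.08868616]] [[ 0.49151703 -0.08457756]]
374.75 238.5 36.25 23.25
290.5 179.5 56.25 51.25
301.75 162.0 22.25 15.0
[155 145 134 128 129 132 133 133 135 132 129 118 105  88  76  67  65  65
  65  66  67  67  67  67  67  67  67  67  68  68  69  69  69  68  68  68
  67  67  67  68  68  70  70  79  89 107 125 145 158 168 173 177 178 179
 182 184 186 188]
```

Request:
drive_tool(deltas=[[1, 0, 0, 12, 0, 0, 0], [1, 0, 0, 12, 0, 0, 0], [1, 0, 0, 8, 0, 0, 0], [1, 0, 0, 5, 0, 0, 0], [1, 0, 0, 4, 0, 0, 0], [1, 0, 0, 3, 0, 0, 0], [1, 0, 0, 2, 0, 0, 0], [1, 0, 0, 1, 0, 0, 0], [1, 0, 0, 1, 0, 0, 0], [1, 0, 0, 0, 0, 0, 0]])

```text
clock: 10.62
ee_pos: [0.4913, -0.0908, 0.0888]
ee_rot: [[1.0, 0.0, 0.0], [0.0, -1.0, -0.0], [0.0, 0.0, -1.0]]
wrist_force: [0.5, -0.9, -0.2]
opening: 0.0196
grasp_force: 29.5
```

Request:
drive_tool(deltas=[[1, 0, 0, 1, 0, 0, 0], [1, 0, 0, 0, 0, 0, 0], [1, 0, 0, 1, 0, 0, 0], [1, 0, 0, 0, 0, 0, 0]])

```text
clock: 11.12
ee_pos: [0.4917, -0.0909, 0.0879]
ee_rot: [[1.0, 0.0, 0.001], [0.0, -1.0, -0.0], [0.001, 0.0, -1.0]]
wrist_force: [-2.0, 1.5, 6.2]
opening: 0.0197
grasp_force: 30.1
```

Request:
drive_tool(deltas=[[0.5, 0, 0, 0, 0, 0, 0], [0.3, 0, 0, 0, 0, 0, 0], [0, 0, 0, 0, 0, 0, 0], [-0.5, 0, 0, -5, 0, 0, 0], [-1, 0, 0, -15, 0, 0, 0], [-1, 0, 0, -25, 0, 0, 0], [-1, 0, 0, -20, 0, 0, 0], [-1, 0, 40, 0, 0, 0, 0], [-1, 0, 40, 0, 0, 0, 0], [-1, 0, 40, 0, 0, 0, 0], [-1, 0, 50, 0, 0, 0, 0], [-1, 0, 50, 0, 0, 0, 0], [-1, 0, 50, 0, 0, 0, 0], [-1, 2, 50, 0, 0, 0, 0], [-1, 3, 50, 0, 0, 0, 0], [-1, 0, 0, 0, 0, 0, 0], [-1, 0, 0, 0, 0, 0, 0]])

```text
clock: 13.25
ee_pos: [0.4963, -0.4607, 0.1523]
ee_rot: [[1.0, -0.0, 0.0], [-0.0, -1.0, 0.0], [0.0, -0.0, -1.0]]
wrist_force: [-0.1, 0.3, -0.9]
opening: 0.0853
grasp_force: 0.0
```

Run:
```python
from h import *
go(.497,-.4625,.013,0)
s=r.grab_frame("scene")[:,:,::-1]; cv2.imwrite("pics/s6.png",s); t=r.grab_frame("top")[:,:,::-1]; cv2.imwrite("pics/t6.png",t)
cv2.imwrite("pics/p6.png",np.hstack([up(s,275,150,375,240,4),up(t,290,160,390,250,4)]))
```

```text
t 13.25 pos [ 0.4963 -0.4607  0.1523] yaw -0.02 tilt [0.01 0.03] tool deltas mm [  0.7   1.9 139.3] wz -0.0 F [-0.1  0.3 -0.9] op 0.0853 g 0.0
```

View pics/p6.png

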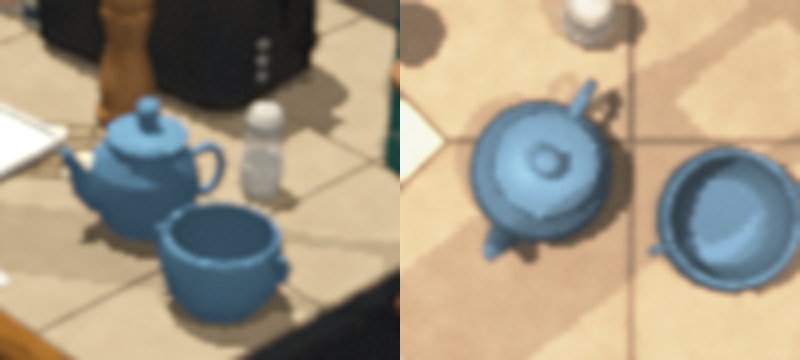

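Request:
drive_tool(deltas=[[-1, 1, 2, 30, 0, 0, 0], [-1, 0, 0, 40, 0, 0, 0], [-1, 0, 0, 40, 0, 0, 0], [-1, 0, 0, 15, 0, 0, 0], [-1, 0, 0, 8, 0, 0, 0], [-1, 0, 0, 5, 0, 0, 0], [-1, 0, 0, 0, 0, 0, 0], [1, 0, 0, 0, 0, 0, 0], [1, 0, 0, 0, 0, 0, 0], [1, 0, 0, 0, 0, 0, 0], [1, 0, 0, 0, 0, 0, 0], [1, 0, 0, 0, 0, 0, 0]])

```text
clock: 14.85
ee_pos: [0.4975, -0.463, 0.0142]
ee_rot: [[1.0, 0.0, 0.0], [0.0, -1.0, -0.0], [0.0, 0.0, -1.0]]
wrist_force: [-0.3, 0.8, 2.4]
opening: 0.0234
grasp_force: 29.6
```

Request:
drive_tool(deltas=[[1, 0, 0, -5, 0, 0, 0], [1, 0, 0, -20, 0, 0, 0], [1, 0, 0, -30, 0, 0, 0], [1, 0, 0, -30, 0, 0, 0], [1, 0, -10, -20, 0, 0, 0], [1, -3, -20, 0, 0, 0, 0], [1, -10, -40, 0, 0, 0, 0], [1, -10, -40, 0, 0, 0, 0], [1, -10, -40, 0, 0, 0, 0], [1, -10, -40, 0, 0, 0, 0], [1, 0, -30, 0, 0, 0, 0], [1, 0, -15, 0, 0, 0, 0], [1, 0, -5, 0, 0, 0, 0], [1, 0, 0, 0, 0, 0, 0], [1, 0, 0, 0, 0, 0, 0]])

```text
clock: 16.73
ee_pos: [0.4545, -0.2236, 0.1188]
ee_rot: [[1.0, -0.0, 0.0], [-0.0, -1.0, -0.0], [0.0, 0.0, -1.0]]
wrist_force: [-0.3, -0.1, -0.8]
opening: 0.0232
grasp_force: 29.7
```

Run:
```python
from h import *
go(.4546,-.2222,.0722,0)
```

```text
t 16.73 pos [ 0.4545 -0.2236  0.1188] yaw -0.03 tilt [ 0.01 -0.02] tool deltas mm [ 0.  -1.4 46.6] wz -0.0 F [-0.3 -0.1 -0.8] op 0.0232 g 29.7
```

Request:
drive_tool(deltas=[[1, 0, -1, 12, 0, 0, 0], [1, 0, 0, 12, 0, 0, 0], [1, 0, 0, 8, 0, 0, 0], [1, 0, 0, 5, 0, 0, 0], [1, 0, 0, 4, 0, 0, 0], [1, 0, 0, 2, 0, 0, 0], [1, 0, 0, 1, 0, 0, 0], [1, 0, 0, 1, 0, 0, 0], [1, 0, 0, 0, 0, 0, 0], [1, 0, 0, 1, 0, 0, 0], [1, 0, 0, 0, 0, 0, 0], [1, 0, 0, 1, 0, 0, 0], [1, 0, 0, 0, 0, 0, 0]])

```text
clock: 18.35
ee_pos: [0.4545, -0.2219, 0.0722]
ee_rot: [[1.0, 0.0, 0.0], [0.0, -1.0, -0.0], [0.0, 0.0, -1.0]]
wrist_force: [-1.5, -0.1, 2.4]
opening: 0.0234
grasp_force: 29.9
```

Request:
drive_tool(deltas=[[1, 0, 0, 0.5, 0, 0, 0], [0.5, 0, 0, 0, 0, 0, 0], [0.3, 0, 0, 0, 0, 0, 0], [0, 0, 0, 0, 0, 0, 0], [-0.5, 0, 0, -5, 0, 0, 0], [-1, 0, 0, -15, 0, 0, 0], [-1, 0, 0, -30, 0, 0, 0], [-1, 0, 0, -30, 0, 0, 0], [-1, 35, 35, 0, 0, 0, 0], [-1, 35, 38, 0, 0, 0, 0], [-1, 35, 38, 0, 0, 0, 0], [-1, 36, 37, 0, 0, 0, 0], [-1, 0, 0, 0, 0, 0, 0], [-1, 0, 0, 0, 0, 0, 0]])

```text
clock: 20.1
ee_pos: [0.595, -0.3694, 0.1515]
ee_rot: [[1.0, 0.0, -0.001], [0.0, -1.0, 0.001], [-0.001, -0.001, -1.0]]
wrist_force: [-0.7, 0.4, -0.2]
opening: 0.0853
grasp_force: 0.0
```

Run:
```python
from h import *
go(.5957,-.3700,.0145,0)
s=r.grab_frame("scene")[:,:,::-1]; cv2.imwrite("pics/s7.png",s); t=r.grab_frame("top")[:,:,::-1]; cv2.imwrite("pics/t7.png",t)
# sugar lid check: lid disk in top
f=4
for nm,im,box in(("top",t,(345,185,400,245)),("scene",s,(310,180,370,235))):
    b=cv2.cvtColor(up(im,*box,f),cv2.COLOR_BGR2HSV); m=cv2.inRange(b,(95,60,40),(118,255,255)); c=max(cv2.findContours(m,0,1)[0],key=cv2.contourArea); e=cv2.fitEllipse(c); print(nm,np.array(e[0])/4+box[:2]-.4,np.array(e[1])/4,np.array(cv2.boundingRect(c))/4)
print(proj("top",[[.4546,-.2222,.072]]),proj("scene",[[.4546,-.2222,.072],[.4546,-.2222,.106]]))
```

```text
t 20.1 pos [ 0.595  -0.3694  0.1515] yaw 0.0 tilt [-0.04  0.04] tool deltas mm [  0.8   0.7 137. ] wz 0.0 F [-0.7  0.4 -0.2] op 0.0853 g 0.0
top [372.59828339 214.42420921] [34.53574753 37.43854904] [ 8.75 12.5  39.75 35.  ]
scene [326.15432129 207.58645973] [29.18509293 54.95449448] [ 0.    0.   36.5  50.75]
[[372.51231892 214.60551815]] [[330.11835125 207.50744123]
 [330.45661762 198.84571712]]
```

Request:
drive_tool(deltas=[[-1, 1, 1, 30, 0, 0, 0], [-1, 0, 0, 40, 0, 0, 0], [-1, 0, 0, 40, 0, 0, 0], [-1, 0, 0, 15, 0, 0, 0], [-1, 0, 0, 7, 0, 0, 0], [-1, 0, 0, 4, 0, 0, 0], [-1, 0, 0, 0, 0, 0, 0], [1, 0, 0, 0, 0, 0, 0], [1, 0, 0, 0, 0, 0, 0], [1, 0, 0, 0, 0, 0, 0], [1, 0, 0, 0, 0, 0, 0], [1, 0, 0, 0, 0, 0, 0]])

```text
clock: 21.7
ee_pos: [0.5966, -0.3709, 0.0157]
ee_rot: [[1.0, 0.0, 0.0], [0.0, -1.0, -0.0], [0.0, 0.0, -1.0]]
wrist_force: [-0.2, 0.3, 2.6]
opening: 0.0228
grasp_force: 29.5
```

Request:
drive_tool(deltas=[[1, 0, 0, -5, 0, 0, 0], [1, 0, 0, -20, 0, 0, 0], [1, 0, 0, -40, 0, 0, 0], [1, 0, 0, -40, 0, 0, 0], [1, 0, 0, -35, 0, 0, 0], [1, -20, 0, -10, 0, 0, 0], [1, -40, -10, 0, 0, 0, 0], [1, -40, -30, 0, 0, 0, 0], [1, -37, -40, 0, 0, 0, 0], [1, 0, -45, 0, 0, 0, 0], [1, 0, -45, 0, 0, 0, 0], [1, 0, -45, 0, 0, 0, 0], [1, 0, -45, 0, 0, 0, 0], [1, 0, -45, 0, 0, 0, 0], [1, 0, -45, 0, 0, 0, 0], [1, 0, -45, 0, 0, 0, 0], [1, 0, -45, 0, 0, 0, 0], [1, 0, -45, 0, 0, 0, 0], [1, 0, -45, 0, 0, 0, 0], [1, 0, -45, 0, 0, 0, 0]])

```text
clock: 24.2
ee_pos: [0.4595, 0.2059, 0.167]
ee_rot: [[1.0, 0.0, 0.002], [0.0, -1.0, 0.001], [0.002, -0.001, -1.0]]
wrist_force: [0.6, 1.0, -0.7]
opening: 0.0231
grasp_force: 29.5
```

Request:
drive_tool(deltas=[[1, 0, 0, 0, 0, 0, -9.1], [1, 0, 0, 0, 0, 0, -9.1], [1, 0, 0, 0, 0, 0, -9.1], [1, 0, 0, 0, 0, 0, -9.1], [1, 0, 0, 0, 0, 0, -9.0], [1, 0, 0, 0, 0, 0, 0], [1, 0, 0, 0, 0, 0, 0]])

```text
clock: 25.08
ee_pos: [0.4594, 0.2043, 0.1661]
ee_rot: [[0.704, 0.71, 0.001], [0.71, -0.704, 0.0], [0.001, 0.0, -1.0]]
wrist_force: [-0.0, -0.6, -1.0]
opening: 0.0225
grasp_force: 29.6
```

Run:
```python
from h import *
go(.460,.206,.0987,45.4)
s=r.grab_frame("scene")[:,:,::-1]; cv2.imwrite("pics/s8.png",s); t=r.grab_frame("top")[:,:,::-1]; cv2.imwrite("pics/t8.png",t)
cv2.imwrite("pics/p8.png",np.hstack([up(s,230,130,300,190,6)[:, :420],up(t,195,180,265,240,5)[:300] if 0 else cv2.copyMakeBorder(up(t,190,180,265,240,5),0,60,0,0,0)]))
```

```text
t 25.07 pos [0.4594 0.2043 0.1661] yaw 45.27 tilt [0.06 0.02] tool deltas mm [ 1.5 -0.8 67.4] wz -0.1 F [-0.  -0.6 -1. ] op 0.0225 g 29.6
```

View pics/p8.png

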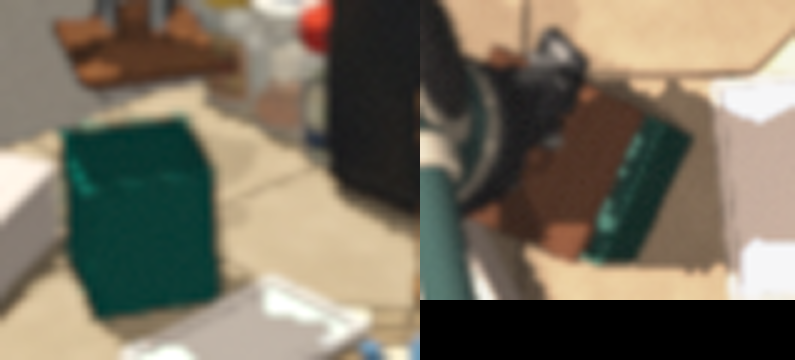

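Run:
```python
from h import *
def sq(cx,cy,z,a,h): a=np.radians(a); R=np.array([[np.cos(a),-np.sin(a)],[np.sin(a),np.cos(a)]]); return np.c_[np.array([[h,h],[h,-h],[-h,-h],[-h,h]])@R.T+[cx,cy],[z]*4]
P=proj("scene",sq(.46,.206,.095,-24,.043)); print("pred caddy 6x",((P-[230,130]+.5)*6).round(0).tolist())
P=proj("scene",sq(.4594,.2043,.1661-.0157+.012,-24.5,.044)); print("pred lid 6x",((P-[230,130]+.5)*6).round(0).tolist())
P=proj("top",sq(.46,.206,.095,-24,.043)); print("pred caddy top 5x",((P-[190,180]+.5)*5+[420,0]).round(0).tolist())
P=proj("top",sq(.4594,.2043,.1661-.0157+.024,-24.5,.044)); print("pred lid top 5x",((P-[190,180]+.5)*5+[420,0]).round(0).tolist())
```

```text
pred caddy 6x [[192.0, 114.0], [224.0, 174.0], [89.0, 193.0], [61.0, 132.0]]
pred lid 6x [[190.0, 20.0], [223.0, 79.0], [81.0, 97.0], [54.0, 37.0]]
pred caddy top 5x [[525.0, 60.0], [665.0, 123.0], [599.0, 266.0], [460.0, 201.0]]
pred lid top 5x [[488.0, 43.0], [641.0, 114.0], [567.0, 270.0], [415.0, 198.0]]
```

Request:
drive_tool(deltas=[[1, 1, -7, 10, 0, 0, 0], [1, 0, 0, 20, 0, 0, 0], [1, 0, 0, 15, 0, 0, 0], [1, 0, 0, 5, 0, 0, 0], [1, 0, 0, 3, 0, 0, 0], [1, 0, 0, 3, 0, 0, 0], [1, 0, 0, 3, 0, 0, 0], [1, 0, 0, 0, 0, 0, 0], [1, 0, 0, 0, 0, 0, 0]])

```text
clock: 26.3
ee_pos: [0.4551, 0.2099, 0.1065]
ee_rot: [[0.702, 0.712, 0.0], [0.712, -0.702, 0.0], [0.0, 0.0, -1.0]]
wrist_force: [0.6, 0.5, -0.9]
opening: 0.023
grasp_force: 29.6
```

Run:
```python
from h import *
go(.4555,.210,.0987,45.4)
s=r.grab_frame("scene")[:,:,::-1]; cv2.imwrite("pics/s9.png",s); t=r.grab_frame("top")[:,:,::-1]; cv2.imwrite("pics/t9.png",t)
# wood mask corners & teal edges, numeric
for cam,im,box in(("scene",s,(225,125,300,200)),("top",t,(190,180,265,245))):
    H=cv2.cvtColor(up(im,*box,6),cv2.COLOR_BGR2HSV)
    for nm,lo,hi in(("wood",(0,80,35),(13,255,220)),("teal",(70,80,20),(92,255,255))):
        m=cv2.morphologyEx(cv2.inRange(H,lo,hi),cv2.MORPH_OPEN,np.ones((9,9))); c=max(cv2.findContours(m,0,1)[0],key=cv2.contourArea,default=None)
        if c is not None: q=cv2.approxPolyDP(cv2.convexHull(c),8,True).reshape(-1,2)/6+box[:2]-.4; print(cam,nm,q.round(1).tolist())
```

```text
t 26.3 pos [0.4551 0.2099 0.1065] yaw 45.41 tilt [0.02 0.01] tool deltas mm [0.4 0.2 7.8] wz 0.0 F [ 0.6  0.5 -0.9] op 0.023 g 29.6
scene wood [[263.6, 154.3], [262.8, 156.1], [242.9, 158.8], [238.1, 147.3], [250.1, 144.1], [258.8, 144.6]]
scene teal [[264.3, 157.8], [265.4, 178.6], [245.9, 181.9], [241.1, 171.3], [241.3, 159.6]]
top wood [[235.8, 204.6], [223.9, 233.6], [204.3, 226.1], [224.9, 199.9]]
top teal [[238.9, 204.9], [242.6, 208.4], [231.9, 230.6], [227.4, 230.9]]
```

Request:
drive_tool(deltas=[[1, -1, 3, 0, 0, 0, 0], [1, 0, 0, 2, 0, 0, 0], [1, 0, 0, 2, 0, 0, 0], [1, 0, 0, 1, 0, 0, 0], [1, 0, 0, 1, 0, 0, 0], [1, 0, 0, 1, 0, 0, 0], [1, 0, 0, 0, 0, 0, 0]])

```text
clock: 27.28
ee_pos: [0.4563, 0.207, 0.0992]
ee_rot: [[0.702, 0.712, -0.0], [0.712, -0.702, -0.0], [-0.0, -0.0, -1.0]]
wrist_force: [-0.5, -0.0, -0.8]
opening: 0.023
grasp_force: 29.6
```

Request:
drive_tool(deltas=[[1, 0, 0, 1, 0, 0, 0], [1, 0, 0, 0, 0, 0, 0], [1, 0, 0, 0, 0, 0, 0]])

```text
clock: 27.65
ee_pos: [0.4566, 0.2071, 0.0986]
ee_rot: [[0.702, 0.712, 0.0], [0.712, -0.702, 0.0], [0.0, 0.0, -1.0]]
wrist_force: [-0.6, -0.8, 1.9]
opening: 0.0226
grasp_force: 29.9
```

Request:
drive_tool(deltas=[[0.5, 0, 0, 0, 0, 0, 0], [0.3, 0, 0, 0, 0, 0, 0], [0, 0, 0, 0, 0, 0, 0], [-0.3, 0, 0, -5, 0, 0, 0], [-0.3, 0, 0, -15, 0, 0, 0], [-0.3, 0, 0, -25, 0, 0, 0], [-0.3, 0, 0, -20, 0, 0, 0], [-0.3, 0, 0, 0, 0, 0, 8.6], [-0.3, 0, 0, 0, 0, 0, 8.6], [0, -5, -35, 0, 0, 0, 0], [0, -6, -35, 0, 0, 0, 0], [0, -6, -36, 0, 0, 0, 0], [0, 0, 0, 0, 0, 0, 0], [0, 0, 0, 0, 0, 0, 0]])

```text
clock: 29.4
ee_pos: [0.3918, 0.2924, 0.1641]
ee_rot: [[0.881, 0.473, 0.001], [0.473, -0.881, 0.0], [0.001, 0.0, -1.0]]
wrist_force: [0.2, 0.0, -0.2]
opening: 0.0427
grasp_force: 0.0
```

Run:
```python
from h import *
go(.3914,.292,.046,28.2)
s=r.grab_frame("scene")[:,:,::-1]; cv2.imwrite("pics/s10.png",s); t=r.grab_frame("top")[:,:,::-1]; cv2.imwrite("pics/t10.png",t)
cv2.imwrite("pics/p10.png",np.hstack([up(s,205,120,345,230,3),up(t,170,160,300,270,3)]))
```

```text
t 29.4 pos [0.3918 0.2924 0.1641] yaw 28.26 tilt [0.08 0.02] tool deltas mm [ -0.7   0.2 118.1] wz 0.1 F [ 0.2  0.  -0.2] op 0.0427 g 0.0
```

View pics/p10.png

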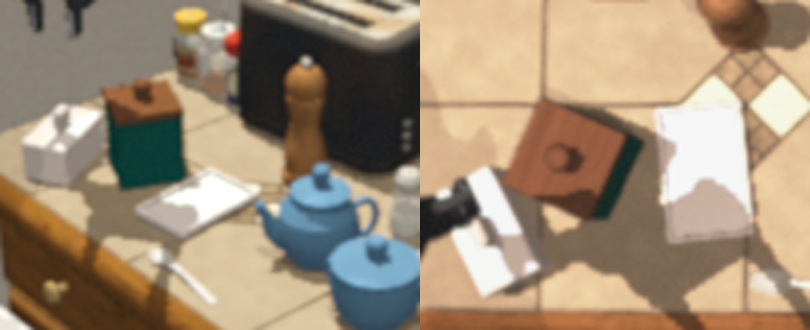

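Request:
drive_tool(deltas=[[0, -1, 0, 30, 0, 0, 0], [0, 0, 0, 35, 0, 0, 0], [0, 0, 0, 25, 0, 0, 0], [0, 0, 0, 12, 0, 0, 0], [0, 0, 0, 8, 0, 0, 0], [0, 0, 0, 5, 0, 0, 0], [0, 0, 0, 2, 0, 0, 0], [0, 0, 0, 0, 0, 0, 0]])

```text
clock: 30.5
ee_pos: [0.3908, 0.2922, 0.0468]
ee_rot: [[0.881, 0.473, 0.001], [0.473, -0.881, 0.0], [0.001, -0.0, -1.0]]
wrist_force: [-0.4, 0.5, 0.2]
opening: 0.0426
grasp_force: 0.0
```

Request:
drive_tool(deltas=[[0.5, 0, 0, 0, 0, 0, 0], [1, 0, 0, 0, 0, 0, 0], [1, 0, 0, 0, 0, 0, 0], [1, 0, 0, 0, 0, 0, 0], [1, 0, 0, 0, 0, 0, 0], [1, 0, 0, 0, 0, 0, 0]], grip_force=40)

```text
clock: 31.25
ee_pos: [0.3905, 0.2921, 0.0465]
ee_rot: [[0.881, 0.473, 0.0], [0.473, -0.881, 0.0], [0.0, -0.0, -1.0]]
wrist_force: [-0.6, 1.1, 2.4]
opening: 0.0132
grasp_force: 45.6
```

Request:
drive_tool(deltas=[[1, 0, 0, -5, 0, 0, 0], [1, 0, 0, -15, 0, 0, 0], [1, 0, 0, -30, 0, 0, 0], [1, 0, 0, -40, 0, 0, 0], [1, 0, 0, -40, 0, 0, 0], [1, 0, 0, -30, 0, 0, 0], [1, 0, 0, 0, 0, 0, 0]])

```text
clock: 32.12
ee_pos: [0.3924, 0.2931, 0.2101]
ee_rot: [[0.881, 0.473, 0.006], [0.473, -0.881, 0.004], [0.007, -0.001, -1.0]]
wrist_force: [-0.2, 0.3, -1.9]
opening: 0.0129
grasp_force: 45.0
```

Run:
```python
from h import *
im=cv2.imread("pics/top0.png"); f=4
for src in("top0","t10"):
  im=cv2.imread(f"pics/{src}.png"); b=up(im,240,185,295,250,f); H=cv2.cvtColor(b,cv2.COLOR_BGR2HSV)
  for S in(12,20,28,40):
    m=cv2.inRange(H,(0,0,120),(180,S,255)); m=cv2.morphologyEx(cv2.morphologyEx(m,cv2.MORPH_CLOSE,np.ones((9,9))),cv2.MORPH_OPEN,np.ones((40,40))); cs=cv2.findContours(m,0,1)[0]
    if not cs: continue
    c=max(cs,key=cv2.contourArea).reshape(-1,2); p=(c+.5)/f-.5+[240,185]; q=cv2.minAreaRect(ray("top",p,.012).astype(np.float32)); print(src,S,np.round(q[0],4),np.round(q[1],4),round(q[2],1))
go(.4495,.0885,.2,5.6)
```

```text
top0 12 [0.4515 0.086 ] [0.1266 0.0797] 2.8
top0 20 [0.4568 0.0867] [0.1401 0.0833] 2.6
top0 28 [0.4569 0.0866] [0.1431 0.0849] 2.6
top0 40 [0.4571 0.0887] [0.1455 0.0877] 4.7
t10 12 [0.4782 0.0867] [0.0703 0.0711] 0.5
t10 20 [0.4829 0.0878] [0.0846 0.0761] 0.8
t10 28 [0.4829 0.0882] [0.0906 0.0797] 0.8
t10 40 [0.4825 0.0885] [0.0943 0.0834] 0.8
t 32.12 pos [0.3924 0.2931 0.2101] yaw 28.21 tilt [0.36 0.23] tool deltas mm [-46.5 207.3   9.6] wz 22.6 F [-0.2  0.3 -1.9] op 0.0129 g 45.0
```

Run:
```python
from h import *
im=cv2.imread("pics/top0.png"); S=cv2.cvtColor(im,cv2.COLOR_BGR2HSV)[:,:,1].astype(float); W=S
def cross(v,lo,rev,lev=50):  # subpixel first crossing below lev going inward
    i=range(len(v)-1) if not rev else range(len(v)-1,0,-1)
    for k in i:
        n=k+1 if not rev else k-1
        if v[k]>=lev>v[n]: return lo+k+(n-k)*(v[k]-lev)/(v[k]-v[n])
L=[(cross(W[y,243:262],243,0),y) for y in range(200,238)]; Rr=[(cross(W[y,268:288],268,1),y) for y in range(218,236)]
B=[(x,cross(W[228:248,x],228,1)) for x in range(256,277)]; T=[(x,cross(W[186:206,x],186,0)) for x in range(251,257)]
lines={}
for n,p in zip("LRBT",(L,Rr,B,T)):
    p=[q for q in p if None not in q]; w=ray("top",p,.011).astype(np.float32); l=cv2.fitLine(w,cv2.DIST_HUBER,0,.001,.001).ravel(); lines[n]=l
    print(n,len(p),np.degrees(np.arctan2(l[1],l[0])).round(1),l[2:].round(4))
def X(a,b): a,b=lines[a],lines[b]; s=np.linalg.solve(np.c_[a[:2],-b[:2]],b[2:]-a[2:]); return a[2:]+s[0]*a[:2]
c=np.array([X("L","T"),X("R","T"),X("R","B"),X("L","B")]); print(c.round(4),c.mean(0).round(4),[np.linalg.norm(c[i]-c[i-1]).round(4) for i in range(4)])
```

```text
L 38 5.5 [0.4339 0.1319]
R 18 5.8 [0.4253 0.0425]
B 21 -84.1 [0.3853 0.0769]
T 6 -85.9 [0.5148 0.1216]
[[0.5135 0.1397]
 [0.5199 0.0522]
 [0.3892 0.0389]
 [0.3802 0.1267]] [0.4507 0.0894] [np.float32(0.134), np.float32(0.0877), np.float32(0.1313), np.float32(0.0883)]
```

Request:
drive_tool(deltas=[[1, 0, 0, 0, 0, 0, 7.5], [1, 0, 0, 0, 0, 0, 7.5], [1, 0, 0, 0, 0, 0, 7.5], [1, 5, 29, 0, 0, 0, 0], [1, 8, 40, 0, 0, 0, 0], [1, 8, 40, 0, 0, 0, 0], [1, 8, 40, 0, 0, 0, 0], [1, 8, 40, 0, 0, 0, 0], [1, 0, 20, 0, 0, 0, 0], [1, 0, 0, 40, 0, 0, 0], [1, 0, 0, 40, 0, 0, 0], [1, 0, 0, 30, 0, 0, 0], [1, 0, 0, 0, 0, 0, 0], [1, 0, 0, 0, 0, 0, 0]])

```text
clock: 33.88
ee_pos: [0.4481, 0.0876, 0.0965]
ee_rot: [[0.995, 0.1, -0.0], [0.1, -0.995, -0.0], [-0.0, 0.0, -1.0]]
wrist_force: [0.9, 0.5, -1.2]
opening: 0.0129
grasp_force: 45.0
```

Run:
```python
from h import *
go(.450,.089,.0545,5.7)
s=r.grab_frame("scene")[:,:,::-1]; cv2.imwrite("pics/s11.png",s)
```

```text
t 33.88 pos [0.4481 0.0876 0.0965] yaw 5.71 tilt [-0.01 -0.  ] tool deltas mm [ 2.  -1.2 42. ] wz 0.0 F [ 0.9  0.5 -1.2] op 0.0129 g 45.0
```

Request:
drive_tool(deltas=[[1, 1.5, -1, 10, 0, 0, 0], [1, 0, 0, 12, 0, 0, 0], [1, 0, 0, 8, 0, 0, 0], [1, 0, 0, 4, 0, 0, 0], [1, 0, 0, 3, 0, 0, 0], [1, 0, 0, 2, 0, 0, 0], [1, 0, 0, 1, 0, 0, 0], [1, 0, 0, 1, 0, 0, 0], [1, 0, 0, 0, 0, 0, 0]])

```text
clock: 35.05
ee_pos: [0.4495, 0.0888, 0.0553]
ee_rot: [[0.995, 0.1, 0.0], [0.1, -0.995, 0.0], [0.0, -0.0, -1.0]]
wrist_force: [-0.2, -0.6, -1.4]
opening: 0.0128
grasp_force: 45.1
```

Below rim height (would have touched at 0.0605) with no contact: inside the recess.

Request:
drive_tool(deltas=[[1, 0, 0, 1, 0, 0, 0], [1, 0, 0, 0, 0, 0, 0], [1, 0, 0, 0.5, 0, 0, 0], [1, 0, 0, 0, 0, 0, 0]])

```text
clock: 35.55
ee_pos: [0.4497, 0.089, 0.0544]
ee_rot: [[0.995, 0.1, 0.0], [0.1, -0.995, 0.0], [0.0, -0.0, -1.0]]
wrist_force: [-3.1, 1.4, 5.0]
opening: 0.0126
grasp_force: 45.8
```

Request:
drive_tool(deltas=[[0.6, 0, 0, 0, 0, 0, 0], [0.5, 0, 0, 0, 0, 0, 0], [0.2, 0, 0, 0, 0, 0, 0], [0, 0, 0, -5, 0, 0, 0], [0, 0, 0, -20, 0, 0, 0], [0, 0, 0, -40, 0, 0, 0], [0, 0, 0, -40, 0, 0, 0], [0, 0, 0, -40, 0, 0, 0], [0, 0, 40, -20, 0, 0, 0], [0, 0, 60, 0, 0, 0, 0], [0, 0, 60, 0, 0, 0, 0], [0, 0, 60, 0, 0, 0, 0], [0, 0, 60, 0, 0, 0, 0], [0, 0, 60, 0, 0, 0, 0], [0, 0, 60, 0, 0, 0, 0], [0, 0, 0, 0, 0, 0, 0], [0, 0, 0, 0, 0, 0, 0]])

```text
clock: 37.67
ee_pos: [0.4889, -0.3089, 0.2185]
ee_rot: [[0.995, 0.099, -0.001], [0.099, -0.995, 0.001], [-0.001, -0.001, -1.0]]
wrist_force: [0.5, 0.3, 0.2]
opening: 0.0422
grasp_force: 0.0
```

Run:
```python
from h import *
go(0,0,0)
t=r.grab_frame("top")[:,:,::-1]; s=r.grab_frame("scene")[:,:,::-1]; cv2.imwrite("pics/t12.png",t); cv2.imwrite("pics/s12.png",s)
t0=cv2.imread("pics/top0.png")
def blob(im,box,lo,hi,z,cam="top",k=9):
    H=cv2.cvtColor(up(im,*box,4),cv2.COLOR_BGR2HSV); m=cv2.morphologyEx(cv2.inRange(H,lo,hi),cv2.MORPH_OPEN,np.ones((k,k))); c=max(cv2.findContours(m,0,1)[0],key=cv2.contourArea); p=(c.reshape(-1,2)+.5)/4-.5+box[:2]; q=cv2.minAreaRect(ray(cam,p,z).astype(np.float32)); return np.round(q[0],4),np.round(q[1],4),round(q[2],1)
print("wood lid",blob(t,(195,180,255,240),(0,70,35),(13,255,230),.107))
blue=((95,60,40),(118,255,255))
print("sugar",blob(t0,(345,190,392,245),*blue,.07),blob(t,(345,190,392,245),*blue,.07))
print("teapot",blob(t0,(300,170,350,235),*blue,.05),blob(t,(300,170,350,235),*blue,.05))
print("mill",blob(t0,(258,145,290,178),(0,110,40),(16,255,230),.1),blob(t,(258,145,290,178),(0,110,40),(16,255,230),.1))
print("cover top",blob(t,(240,190,290,245),(0,0,225),(180,30,255),.062))
d=cv2.absdiff(t,t0)[150:178,325:352]; print("salt diff",d.mean())
```

```text
t 37.67 pos [ 0.4889 -0.3089  0.2185] yaw 5.66 tilt [-0.04  0.06] tool deltas mm [-455.9 -355.4  219.2] wz None F [0.5 0.3 0.2] op 0.0422 g 0.0
wood lid (array([0.4577, 0.2035]), array([0.0915, 0.0912]), 67.4)
sugar (array([ 0.4549, -0.2212]), array([0.098 , 0.0962]), 69.0) (array([ 0.4551, -0.2225]), array([0.1003, 0.0974]), 89.8)
teapot (array([ 0.4893, -0.0891]), array([0.0978, 0.0961]), 12.3) (array([ 0.4902, -0.0888]), array([0.096 , 0.0959]), 13.2)
mill (array([0.5958, 0.0536]), array([0.0837, 0.0511]), 33.0) (array([0.5961, 0.0532]), array([0.0835, 0.0508]), 31.1)
cover top (array([0.4537, 0.0883]), array([0.1432, 0.079 ]), 0.9)
salt diff 14.116843033509701
```

```bash
python3 -c "
from workcell import r
print(r.hand_in())"
```

```text
the job is handed in; nothing more can be done
None
```

I put all four lids on their vessels and handed the job in at about 38 s. Contact came at the expected seated height for each lid, but the hand-in gave no verdict, the butter cover has no clean picture check, and a pixel check on the salt shaker was inconclusive.

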